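# Clear the drain board, slide it out over the basin and hold it

### The arm

A 7-joint arm with a two-finger parallel gripper is mounted at the origin on the work surface. World frame = base frame: x ahead of the robot, y to its left, z up, the work surface at z = 0. Lengths are in m, angles in rad, forces in N, time in s.
With the tool pointing down it reaches from about 0.4 to 0.85 m from the base axis. Payload 10.4 kg.
Tool frame: the origin (TCP) lies on the centre line of the jaws, within the pads' length; the fingertips stand 17 mm ahead of it and the grasp point (between the pads) lies 2 mm behind it; z points along the fingers, y is the line along which they close (so a half turn about z gives the same grasp; the last joint's range is limited). The gripper opens to 85 mm and grips with 20 to 120 N. Pads are 22 mm wide; open, the fingers measure 114 mm over their backs; the gripper's body (76 mm by 85 mm) begins 54 mm behind the grasp point. The pads swing forward as they close: fully open they stand 13 mm farther back than shut.
Start: joints at [1.204, 0.332, -0.065, 1.46, 0.022, 1.35, -0.088], TCP at [0.211, -0.588, 0.248] pointing down, gripper open.
Joint ranges: [-2.6, 2.6], [-0.5, 2.12], [-1.47, 1.34], [0.16, 2.42], [-1.27, 4.41], [0.06, 2.06], [-2.6, 2.6]. Speed limits (rad/s): [2.22, 2.22, 2.79, 2.79, 3.14, 3.14, 3.14].

### API

Orientations are given as a unit quaternion [x, y, z, w].
In Python, from workcell import get_obs, optics, job gives the robot as it stands. The module is installed in compiled form; this text tells all that it offers.
- The arm moves only by the tool send_rows, never from a script. Its argument "plan" is a list that holds one entry, the list of rows, each a list of 7 numbers: the turn, a rotation vector about the tool's x, y, z in units of 1.5 rad (1.0 is 1.5 rad), then the shift along the tool's x, y, z in units of 20 cm (1.0 is 20 cm), then the opening, from 0 (shut) to 1 (fully open). A call has 1 to 20 rows; each row shifts and turns the commanded pose from where the row before left it, along the tool's axes as they then stand; what a row does not reach is not made up. A row lasts 1/12 s, in which the tool goes at most 41.7 mm and 7.16 degrees, less where a joint would pass 70% of its speed; a pose out of reach is approached as far as the arm can. A call with a number of a shift or a turn outside -1 to 1 is refused whole. A call with a gripper value outside its range is refused whole. The fingers move at their own pace and stop on an object; "squeeze" is the grip in N (left out, the last holds). Time passes only in rows, so rows that do not move let the fingers close. It gives the time, the measured TCP pose, the force, the opening and the grip force at its end, in the units of the state.
- get_obs(): the state, without advancing time (a new reading comes with each control period).
- optics.camera(name): name is "scene" or "top" or "wrist"; returns the picture (420x560x3 uint8, red, green, blue); there is no depth.
- optics.get_calibration(name): a dict with "intrinsics" (3x3 intrinsics, pixels), "world_from_camera" (4x4, takes a point from camera to world coordinates); the wrist camera has in their place "T_tool_cam" (4x4, takes a point from camera to tool coordinates, whose origin is the TCP and whose axes are the flange's). Camera axes: x right, y up, looking along -z (the intrinsics and any distortion apply to the point x, -y, -z); pixel columns grow to the right and rows downward; lengths in m; the calibration is good to about 2 mm. A picture is of the moment at which its call begins: read the wrist's pose just before it. get_calibration takes no time and is no camera call.
- job.hand_in(): hands the job in; it is judged then, once.
The state is a dict: "clock": time; "joint_pos": joint angles; "joint_velocities": joint speeds; "tau": joint torques, N m; "position": TCP position; "ee_rot": TCP orientation; "ft_force": force on the tool from outside, world axes, zero at the start; "torque": the same for the moment, N m; "grip_width": opening from 0.0 (shut) to 1.0 (fully open); "grasp_force": force on a finger pad.
Only numpy, scipy, OpenCV 4.12 (cv2) and the standard library are available. Lean on these libraries where they do the work, as an engineer would, in place of code of your own. Each camera call takes 0.05 s, during which the arm holds its last target. There are 200 camera calls.

### The job

Clear the slide drain board first: stand the sample jar upright in the round dish and lay the slide mailer flat in the rectangular tray. Then, without lifting the board off its stand, slide it straight out over the basin until its outer end is between and level with the two tabs that mark the basin's middle, and keep holding its grip so that it stays level: it tips if let go, so finish while still holding it. Leave the bottle, the beaker and the stopper block where they are.

Things in the scene. Friction and masses are not known exactly. Their poses are not given: they have to be found in the camera images.
- board: White plastic slide drain board, 100 (its x) x 300 (its y) x 12 mm thick, about 0.36 kg, loose, lying flat on the stand. Origin: centre of its underside. -y points outward (to the basin). It balances with about 160 mm overhang and tips if pushed farther and not held.
- board_grip (a point): Centre of the top of the board's grip: an upright white block, 50 (board x) x 24 (board y) mm, on the board's inner end, 115 mm from its origin along +y. Its top is 44 mm above the board's underside, 32 mm above its top face. Grip it from above across its 24 mm.
- board_end (a point): Centre of the outer end of the board at its underside (150 mm from the board's origin along its -y).
- stand: Fixed aluminium bench stand, 130 (x) x 240 (y) mm, flat top 50 mm above the bench, no side guides. Origin: centre of its underside. Its -y points to the basin.
- stand_edge (a point): Middle of the stand's top edge on the basin side (120 mm from its origin along -y, 50 mm up).
- basin: Fixed open steel basin, 150 (x) x 220 (y) x 36 mm high, square to the stand and beyond its -y end. Origin: centre of its underside; its y axis is parallel to the stand's. Two dark steel tabs, 14 (x) x 12 (y) mm and 47 mm tall, stand at the middle of its two long sides (centres 78 mm either way along its x).
- mark (a point): The point midway between the tops of the two tabs, 47 mm up. The board's outer end must come level with it along the basin's y axis. It lies 180 to 225 mm from the stand's edge.
- jar: Capped white sample jar standing upright on the board, 32 mm diameter (grey cap 35 mm diameter, from 34 mm up), 48 mm tall, about 50 g. Origin: centre of its underside.
- mailer: Closed grey slide mailer (flat box), 80 (x) x 28 (y) x 26 mm high, about 50 g, lying flat on the board and roughly across it. Origin: centre of its underside.
- dish: Fixed round white dish, 104 mm diameter at the rim, 26 mm high, wall 4 mm, inner floor 5 mm up. Origin: centre of its underside.
- tray: Fixed rectangular white tray, 110 (x) x 95 (y) x 26 mm high, wall 4 mm, inner floor about 5 mm up. Origin: centre of its underside.
- bottle: Bystander: amber bottle, 54 mm diameter, 110 mm tall. Origin: centre of its underside. Leave alone.
- beaker: Bystander: white open beaker, 60 mm diameter, 70 mm tall. Origin: centre of its underside. Leave alone.
- stopper_block: Bystander: wooden block 60 x 100 x 30 mm with three rubber stoppers on it, 44 mm tall in all. Origin: centre of its underside. Leave alone.

How it is judged:
By the outcome, as a careful person would: the job done as asked, in the order asked, and still so for the second after the job is handed in, while the arm keeps its last pose, push and grip.
It also fails if it takes over 72 s, if anything falls off the work surface, if the arm or the gripper's body presses on something with over 40 N, if the wrist force passes 120 N, or if a joint passes its speed limit or range.

## Working session

There is one attempt and no reset: what is moved stays moved. The work goes in short steps, Python scripts to look and compute and a tool call to move; the robot and the scene stay as the last step left them, time stands still between calls to the robot, and variables do not carry over. Pictures are saved under pics/ and viewed, at most 10 in all, crops included, and the job is handed in when it is done.

Besides the shell and the picture viewer there is one more tool, called as name([rows], argument=value, ...), one row to a line, values as JSON. send_rows: Moves the arm, as the interface text tells. Its arguments: {"type":"object","properties":{"plan":{"type":"array"},"squeeze":{"type":"number"}},"required":["plan"]}

```bash
mkdir -p pics; python3 - <<'E'
from workcell import get_obs, optics
import cv2,json,numpy as np
o=get_obs()
for k,v in o.items(): print(k,np.round(v,4).tolist())
for n in ["scene","top","wrist"]:
    im=optics.camera(n); cv2.imwrite(f"pics/{n}0.png",im[:,:,::-1])
    print(n,{k:np.round(v,4).tolist() for k,v in optics.get_calibration(n).items()})
E
```

```text
clock 0.0
joint_pos [1.2044, 0.3329, -0.0647, 1.461, 0.0216, 1.3499, -0.0885]
joint_velocities [-0.001, 0.0009, -0.0009, -0.0016, -0.0008, 0.0015, -0.0012]
tau [-0.0014, -62.5439, 0.0485, -39.1608, 0.0162, 0.0099, -0.0]
position [0.2105, -0.5881, 0.2475]
ee_rot [0.9853, 0.1711, -0.0002, -0.0007]
ft_force [0.46, 0.0711, 0.2677]
torque [-0.0298, -0.0344, -0.0678]
grasp_force 0.0
grip_width 0.9999
scene {'intrinsics': [[440.4731, 0.0, 280.6317], [0.0, 440.4731, 205.3097], [0.0, 0.0, 1.0]], 'world_from_camera': [[-0.8618, -0.3536, 0.3636, 0.9154], [0.5071, -0.6166, 0.6023, 0.6385], [0.0112, 0.7034, 0.7107, 0.8131], [0.0, 0.0, 0.0, 1.0]]}
top {'intrinsics': [[459.7342, 0.0, 281.2338], [0.0, 459.7342, 208.2962], [0.0, 0.0, 1.0]], 'world_from_camera': [[0.012, 0.9859, -0.1669, 0.3583], [-0.9998, 0.0142, 0.012, 0.0286], [0.0142, 0.1668, 0.9859, 1.1964], [0.0, 0.0, 0.0, 1.0]]}
wrist {'intrinsics': [[361.0853, 0.0, 274.2678], [0.0, 361.0853, 206.523], [0.0, 0.0, 1.0]], 'T_tool_cam': [[0.0007, 0.9524, 0.305, 0.0782], [1.0, -0.0006, -0.0004, -0.0005], [-0.0002, 0.305, -0.9524, -0.1248], [0.0, 0.0, 0.0, 1.0]]}
```

View pics/top0.png

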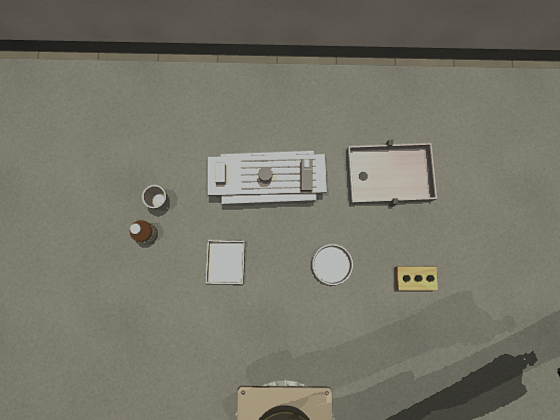

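View pics/scene0.png

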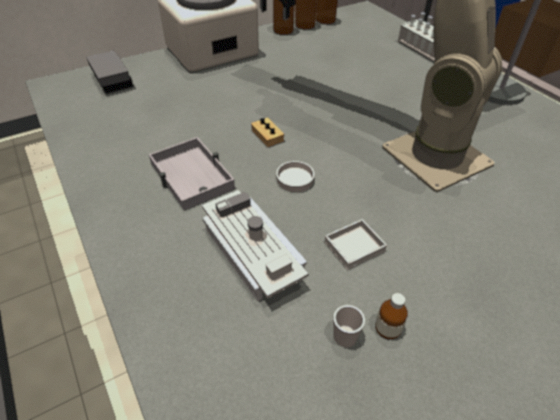

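The top view shows the board at about (267,175) with its grip at (220,173), the jar at (265,174) and the mailer at (307,174). The basin is at (391,173) with tabs at (390,142) and (395,202), the tray at (226,262) and the dish at (332,264). I'll zoom in.

```bash
python3 - <<'E'
import cv2
im=cv2.imread("pics/top0.png")[135:295,195:455]
cv2.imwrite("pics/topz.png",cv2.resize(im,None,fx=3,fy=3,interpolation=cv2.INTER_CUBIC))
im=cv2.imread("pics/scene0.png")[130:310,140:400]
cv2.imwrite("pics/scz.png",cv2.resize(im,None,fx=3,fy=3,interpolation=cv2.INTER_CUBIC))
E
```

```text
(no output)
```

View pics/topz.png

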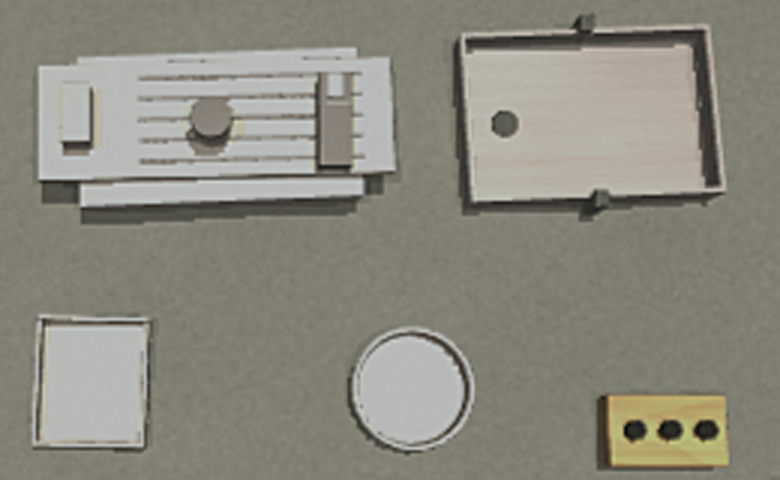

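View pics/scz.png

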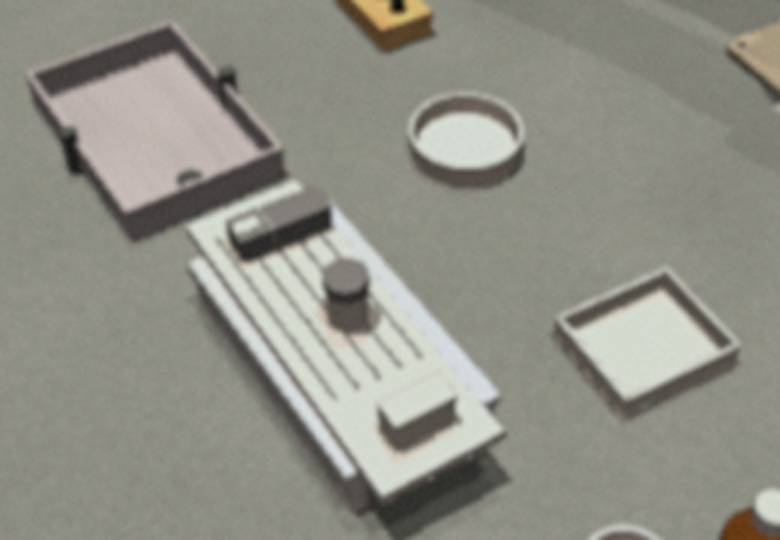

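```bash
cat >h.py <<'E'
import numpy as np
from workcell import optics
def ray(n,uv):
    c=optics.get_calibration(n);K=np.array(c["intrinsics"]);T=np.array(c["world_from_camera"])
    d=np.linalg.inv(K)@[uv[0],uv[1],1]
    return T[:3,3],T[:3,:3]@[d[0],-d[1],-d[2]]
def pt(n,uv,z):
    o,d=ray(n,uv);return o+d*(z-o[2])/d[2]
def zm(uv,o,f=3): return [(uv[0]+.5)/f-.5+o[0],(uv[1]+.5)/f-.5+o[1]]
E
python3 - <<'E'
from h import *
T={'board':(.062,[(38,66),(391,57),(396,171),(40,181)]),'grip':(.094,[(62,83),(90,82),(89,141),(63,141)]),
'jar':(.110,[(210,117)]),'mailer':(.088,[(320,74),(354,72),(351,156),(320,158)]),'tabs':(.047,[(588,18),(602,193)]),
'tray':(.026,[(37,318),(152,319),(145,448),(33,445)]),'dish':(.026,[(412,389)]),'standedge':(.05,[(356,50),(363,195)]),'basin':(.036,[(459,35),(712,26),(724,191),(470,202)])}
for k,(z,p) in T.items():
    q=np.array([pt("top",zm(u,(195,135)),z)[:2] for u in p]);print(k,q.mean(0).round(4),q.round(3).tolist())
S={'jar':(.110,[(347,278)]),'grip':(.094,[(380,407),(440,376),(455,403),(394,434)]),'tabs':(.047,[(227,70),(68,132)]),'board':(.062,[(188,230),(294,180),(505,430),(382,495)])}
for k,(z,p) in S.items():
    q=np.array([pt("scene",zm(u,(140,130)),z)[:2] for u in p]);print('S',k,q.mean(0).round(4),q.round(3).tolist())
E
```

```text
board [0.6377 0.0522] [[0.681, 0.205], [0.694, -0.095], [0.595, -0.099], [0.582, 0.199]]
grip [0.6337 0.167 ] [[0.658, 0.179], [0.659, 0.156], [0.609, 0.156], [0.609, 0.177]]
jar [0.6269 0.0566] [[0.627, 0.057]]
mailer [ 0.6359 -0.0471] [[0.67, -0.033], [0.673, -0.062], [0.601, -0.059], [0.599, -0.034]]
tabs [ 0.6587 -0.2726] [[0.736, -0.269], [0.581, -0.276]]
tray [0.4168 0.1542] [[0.47, 0.202], [0.471, 0.105], [0.362, 0.108], [0.364, 0.202]]
dish [ 0.4144 -0.116 ] [[0.414, -0.116]]
standedge [ 0.6395 -0.0695] [[0.703, -0.067], [0.576, -0.073]]
basin [ 0.6543 -0.2723] [[0.722, -0.158], [0.734, -0.381], [0.587, -0.385], [0.574, -0.166]]
S jar [0.6294 0.06  ] [[0.629, 0.06]]
S grip [0.6364 0.1729] [[0.659, 0.162], [0.611, 0.159], [0.614, 0.184], [0.662, 0.186]]
S tabs [ 0.6552 -0.2709] [[0.577, -0.276], [0.733, -0.266]]
S board [0.6389 0.055 ] [[0.695, -0.088], [0.596, -0.098], [0.582, 0.201], [0.682, 0.205]]
```

send_rows([
  [[0, 0, 0.068, 0, 0, 0, 1], [0, 0, 0.068, 0, 0, 0, 1], [0, 0, 0.067, 0, 0, 0, 1], [0, 0, 0, 0.11, -0.157, 0, 1], [0, 0, 0, 0.11, -0.157, 0, 1], [0, 0, 0, 0.11, -0.157, 0, 1], [0, 0, 0, 0.11, -0.157, 0, 1], [0, 0, 0, 0.11, -0.157, 0, 1], [0, 0, 0, 0.11, -0.157, 0, 1], [0, 0, 0, 0.11, -0.157, 0, 1], [0, 0, 0, 0.11, -0.157, 0, 1], [0, 0, 0, 0.11, -0.157, 0, 1], [0, 0, 0, 0.11, -0.157, 0, 1], [0, 0, 0, 0.11, -0.157, 0, 1], [0, 0, 0, 0.11, -0.157, 0, 1], [0, 0, 0, 0.11, -0.157, 0, 1], [0, 0, 0, 0.11, -0.157, 0, 1], [0, 0, 0, 0.11, -0.157, 0, 1], [0, 0, 0, 0.11, -0.157, 0, 0.65], [0, 0, 0, 0, 0, 0, 0.65]],
], squeeze=30)

```text
clock: 1.82
position: [0.5451, -0.0643, 0.2482]
ee_rot: [1.0, 0.024, 0.001, -0.002]
ft_force: [-0.1, -0.2, -0.9]
grip_width: 0.747
grasp_force: 0.0
```

send_rows([
  [[0, 0, 0, 0.1, -0.138, 0, 0.65], [0, 0, 0, 0.1, -0.138, 0, 0.65], [0, 0, 0, 0.1, -0.138, 0, 0.65], [0, 0, 0, 0.1, -0.138, 0, 0.65], [0, 0, 0, 0, 0, 0, 0.65], [0, 0, 0, 0, 0, 0, 0.65]],
])

```text
clock: 2.32
position: [0.6184, 0.0432, 0.2475]
ee_rot: [1.0, 0.021, -0.001, -0.001]
ft_force: [0.2, -0.1, -0.4]
grip_width: 0.652
grasp_force: 0.0
```

```bash
cat >>h.py <<'E'
from scipy.spatial.transform import Rotation as R
from workcell import get_obs
import cv2
def wrist(name):
    o=get_obs();im=optics.camera("wrist");cv2.imwrite(name,im[:,:,::-1])
    T=np.eye(4);T[:3,:3]=R.from_quat(o["ee_rot"]).as_matrix();T[:3,3]=o["position"]
    T=T@np.array(optics.get_calibration("wrist")["T_tool_cam"]);np.save(name[:-3]+"npy",T);return o
def wpt(name,uv,z):
    T=np.load(name[:-3]+"npy");K=np.array(optics.get_calibration("wrist")["intrinsics"])
    d=np.linalg.inv(K)@[uv[0],uv[1],1];d=T[:3,:3]@[d[0],-d[1],-d[2]];o=T[:3,3]
    return (o+d*(z-o[2])/d[2])[:2]
def yaw(q): 
    x=R.from_quat(q).as_matrix()[:,0];return np.arctan2(x[1],x[0])
E
python3 - <<'E'
from h import *
o=wrist("pics/w1.png");print(np.round(o["position"],4),yaw(o["ee_rot"]),o["grip_width"])
E
```

```text
[0.6184 0.0432 0.2475] 0.04293473284621464 0.652225915827451
```

View pics/w1.png

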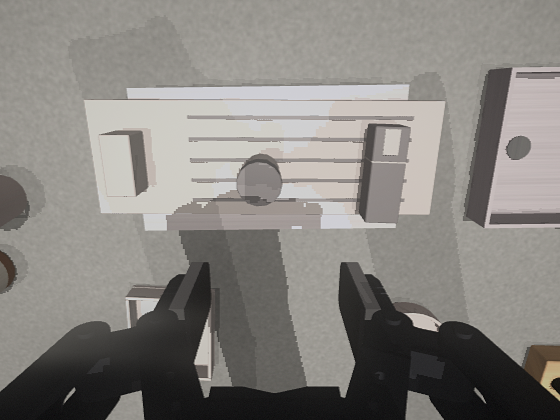

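The wrist view shows the cap top centred at (259,182), the grip top from (100,137) to (136,195), and the mailer from (367,124) to (404,222). The board corners are (84,100), (446,101), (430,215) and (101,213).

```bash
python3 - <<'E'
from h import *
n="pics/w1.png"
T={'board':(.062,[(84,100),(446,101),(430,215),(101,213)]),'grip':(.094,[(100,137),(134,134),(136,195),(106,195)]),'jar':(.11,[(259,182)]),'mailer':(.088,[(374,124),(410,125),(405,222),(366,220)])}
for k,(z,p) in T.items():
    q=np.array([wpt(n,u,z) for u in p]);print(k,q.mean(0).round(4),q.round(3).tolist())
im=cv2.imread(n)[100:240,60:460];cv2.imwrite("pics/w1z.png",cv2.resize(im,None,fx=2,fy=2,interpolation=cv2.INTER_CUBIC))
E
```

```text
board [0.6388 0.0524] [[0.682, 0.204], [0.694, -0.095], [0.595, -0.099], [0.584, 0.2]]
grip [0.635  0.1659] [[0.657, 0.178], [0.66, 0.152], [0.612, 0.154], [0.611, 0.178]]
jar [0.631  0.0557] [[0.631, 0.056]]
mailer [ 0.636  -0.0475] [[0.675, -0.031], [0.676, -0.058], [0.596, -0.067], [0.597, -0.034]]
```

View pics/w1z.png

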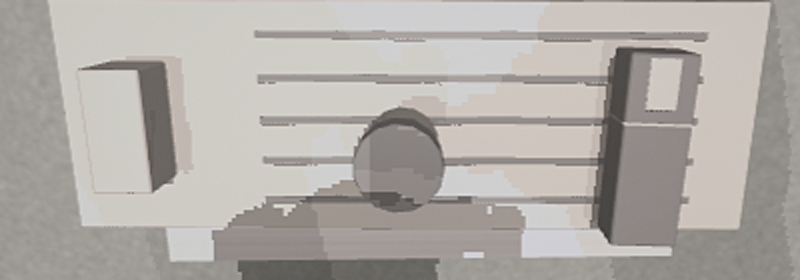

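send_rows([
  [[0, 0, 0, 0.057, -0.067, 0, 0.65], [0, 0, 0, 0, 0, 0.15, 0.65], [0, 0, 0, 0, 0, 0.15, 0.65], [0, 0, 0, 0, 0, 0.15, 0.65], [0, 0, 0, 0, 0, 0.15, 0.65], [0, 0, 0, 0, 0, 0.1, 0.65], [0, 0, 0, 0, 0, 0.06, 0.65], [0, 0, 0, 0, 0, 0, 0.65], [0, 0, 0, 0, 0, 0, 0.3], [0, 0, 0, 0, 0, 0, 0.2], [0, 0, 0, 0, 0, 0, 0.2], [0, 0, 0, 0, 0, 0, 0.2], [0, 0, 0, 0, 0, 0, 0.2], [0, 0, 0, 0, 0, 0, 0.2]],
], squeeze=30)

```text
clock: 3.53
position: [0.6302, 0.0546, 0.098]
ee_rot: [1.0, 0.02, 0.001, 0.0]
ft_force: [0.1, -0.9, 6.9]
grip_width: 0.393
grasp_force: 30.3
```

send_rows([
  [[0, 0, 0, 0, 0, -0.1, 0.2], [0, 0, 0, 0, 0, -0.15, 0.2], [0, 0, 0, 0, 0, -0.15, 0.2], [0, 0, 0, -0.139, 0.101, 0, 0.2], [0, 0, 0, -0.139, 0.101, 0, 0.2], [0, 0, 0, -0.139, 0.101, 0, 0.2], [0, 0, 0, -0.139, 0.101, 0, 0.2], [0, 0, 0, -0.139, 0.101, 0, 0.2], [0, 0, 0, -0.139, 0.101, 0, 0.2], [0, 0, 0, -0.139, 0.101, 0, 0.2], [0, 0, 0, -0.139, 0.101, 0, 0.2], [0, 0, 0, 0, 0, 0, 0.2], [0, 0, 0, 0, 0, 0, 0.2], [0, 0, 0, 0, 0, 0, 0.2]],
])

```text
clock: 4.7
position: [0.4138, -0.1152, 0.1769]
ee_rot: [1.0, 0.02, 0.001, 0.0]
ft_force: [-0.2, -0.0, -0.1]
grip_width: 0.391
grasp_force: 30.1
```

```bash
python3 - <<'E'
from h import *
o=wrist("pics/w2.png");print(np.round(o["position"],4),yaw(o["ee_rot"]),o["grip_width"],o["ft_force"])
E
```

```text
[ 0.4138 -0.1152  0.1769] 0.03942140658759945 0.39057760822156296 [-0.19902778 -0.02771398 -0.08484692]
```

View pics/w2.png

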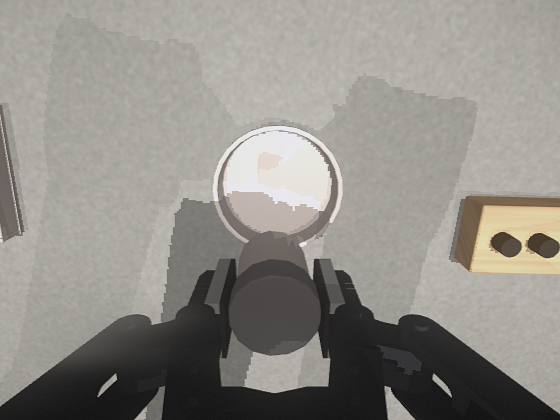

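The jar is held upright between the pads. The dish ring is centred at (278,187), straight below the jar.

send_rows([
  [[0, 0, 0, 0, 0, 0.15, 0.2], [0, 0, 0, 0, 0, 0.15, 0.2], [0, 0, 0, 0, 0, 0.15, 0.2], [0, 0, 0, 0, 0, 0.12, 0.2], [0, 0, 0, 0, 0, 0.06, 0.2], [0, 0, 0, 0, 0, 0.03, 0.2], [0, 0, 0, 0, 0, 0.01, 0.2], [0, 0, 0, 0, 0, 0, 0.2], [0, 0, 0, 0, 0, 0, 0.2]],
])

```text
clock: 5.5
position: [0.4142, -0.1154, 0.0431]
ee_rot: [1.0, 0.02, 0.001, 0.0]
ft_force: [-0.7, -0.5, -0.7]
grip_width: 0.39
grasp_force: 30.1
```

send_rows([
  [[0, 0, 0, 0, 0, 0.005, 0.2], [0, 0, 0, 0, 0, 0.005, 0.2], [0, 0, 0, 0, 0, 0, 0.2], [0, 0, 0, 0, 0, 0, 0.2]],
])

```text
clock: 5.83
position: [0.4139, -0.1157, 0.041]
ee_rot: [1.0, 0.02, 0.001, 0.0]
ft_force: [-0.5, 0.2, 5.3]
grip_width: 0.394
grasp_force: 30.4
```

send_rows([
  [[0, 0, 0, 0, 0, 0, 0.5], [0, 0, 0, 0, 0, 0, 0.62], [0, 0, 0, 0, 0, 0, 0.62], [0, 0, 0, 0, 0, 0, 0.62], [0, 0, 0, 0, 0, -0.05, 0.62], [0, 0, 0, 0, 0, -0.15, 0.62], [0, 0, 0, 0, 0, -0.15, 0.62], [0, 0, 0, 0, 0, -0.2, 0.62], [0, 0, 0, 0, 0, -0.2, 0.62], [0, 0, 0, 0.185, -0.05, 0, 0.62], [0, 0, 0, 0.185, -0.05, 0, 0.62], [0, 0, 0, 0.185, -0.05, 0, 0.62], [0, 0, 0, 0.185, -0.05, 0, 0.62], [0, 0, 0, 0.185, -0.05, 0, 0.62], [0, 0, 0, 0.185, -0.05, 0, 0.62], [0, 0, 0, 0, 0, 0, 0.62], [0, 0, 0, 0, 0, 0, 0.62], [0, 0, 0, 0, 0, 0, 0.62]],
])

```text
clock: 7.33
position: [0.6323, -0.0469, 0.1905]
ee_rot: [1.0, 0.02, -0.0, -0.0]
ft_force: [0.2, 0.1, 0.6]
grip_width: 0.618
grasp_force: 0.0
```

```bash
python3 - <<'E'
from h import *
o=wrist("pics/w3.png");print(np.round(o["position"],4),yaw(o["ee_rot"]),o["grip_width"],o["ft_force"])
im=optics.camera("top")[:,:,::-1]
cv2.imwrite("pics/top3.png",im)
a=cv2.resize(im[135:295,195:455],None,fx=2.4,fy=2.4,interpolation=cv2.INTER_CUBIC)
w=cv2.resize(cv2.imread("pics/w3.png"),None,fx=.0+1,fy=1)
h=np.zeros((600,640,3),np.uint8);b=w[0:216,:];h[:384,:624]=a[:384,:624];h[384:600,:560]=b;cv2.imwrite("pics/c3.png",h)
E
```

```text
[ 0.6323 -0.0469  0.1905] 0.039556327949592865 0.6176295727301966 [0.16564299 0.13274099 0.56910892]
```

View pics/c3.png

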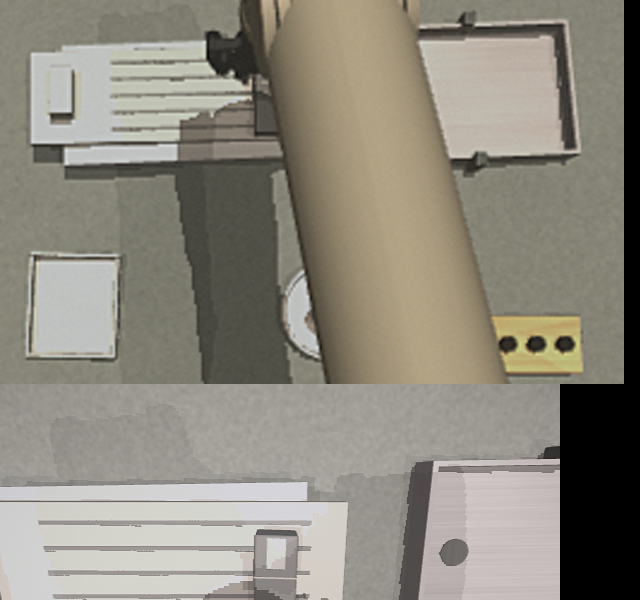

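The board hasn't moved. In the wrist strip the mailer's far end is centred at column 276, which is on the tool's centre line, and it is square to the tool.

send_rows([
  [[0, 0, 0, 0, 0, 0.15, 0.62], [0, 0, 0, 0, 0, 0.15, 0.62], [0, 0, 0, 0, 0, 0.12, 0.62], [0, 0, 0, 0, 0, 0.08, 0.62], [0, 0, 0, 0, 0, 0.04, 0.62], [0, 0, 0, 0, 0, 0, 0.62], [0, 0, 0, 0, 0, 0, 0.4], [0, 0, 0, 0, 0, 0, 0.2], [0, 0, 0, 0, 0, 0, 0.2], [0, 0, 0, 0, 0, 0, 0.2], [0, 0, 0, 0, 0, 0, 0.2], [0, 0, 0, 0, 0, 0, 0.2]],
], squeeze=30)

```text
clock: 8.43
position: [0.6337, -0.047, 0.0843]
ee_rot: [1.0, 0.02, 0.001, 0.0]
ft_force: [-1.3, 0.2, 7.5]
grip_width: 0.326
grasp_force: 30.6
```

send_rows([
  [[0, 0, 0, 0, 0, -0.1, 0.2], [0, 0, 0, 0, 0, -0.15, 0.2], [0, 0, 0, 0, 0, -0.15, 0.2], [0, 0, 0, -0.13, -0.131, 0, 0.2], [0, 0, 0, -0.13, -0.131, 0, 0.2], [0, 0, 0, -0.13, -0.131, 0, 0.2], [0, 0, 0, -0.13, -0.131, 0, 0.2], [0, 0, 0, -0.13, -0.131, 0, 0.2], [0, 0, 0, -0.13, -0.131, 0, 0.2], [0, 0, 0, -0.13, -0.131, 0, 0.2], [0, 0, 0, -0.13, -0.131, 0, 0.2], [0, 0, 0.03, 0, 0, 0, 0.2], [0, 0, 0, 0, 0, 0, 0.2], [0, 0, 0, 0, 0, 0, 0.2]],
])

```text
clock: 9.6
position: [0.4171, 0.1543, 0.163]
ee_rot: [1.0, -0.002, 0.001, 0.0]
ft_force: [0.4, 0.0, 0.1]
grip_width: 0.322
grasp_force: 29.7
```

```bash
python3 - <<'E'
from h import *
o=wrist("pics/w4.png");print(np.round(o["position"],4),yaw(o["ee_rot"]),o["grip_width"],o["ft_force"])
E
```

```text
[0.4171 0.1543 0.163 ] -0.004436836414083796 0.3220545438620646 [0.43550358 0.01755679 0.12685799]
```

View pics/w4.png

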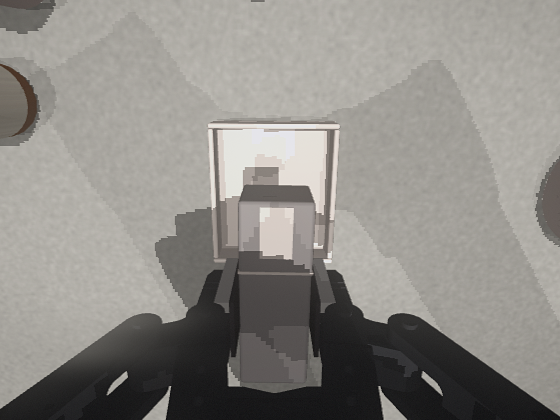

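The mailer is level and square over the tray. The tray's rim spans columns 208–338 and the mailer 240–312, so it is centred.

send_rows([
  [[0, 0, 0, 0, 0, 0.15, 0.2], [0, 0, 0, 0, 0, 0.15, 0.2], [0, 0, 0, 0, 0, 0.15, 0.2], [0, 0, 0, 0, 0, 0.12, 0.2], [0, 0, 0, 0, 0, 0.06, 0.2], [0, 0, 0, 0, 0, 0.03, 0.2], [0, 0, 0, 0, 0, 0.005, 0.2], [0, 0, 0, 0, 0, 0.005, 0.2], [0, 0, 0, 0, 0, 0.005, 0.2], [0, 0, 0, 0, 0, 0, 0.2], [0, 0, 0, 0, 0, 0, 0.2]],
])

```text
clock: 10.57
position: [0.4173, 0.1545, 0.0281]
ee_rot: [1.0, -0.003, 0.001, 0.0]
ft_force: [0.3, -0.2, -0.2]
grip_width: 0.319
grasp_force: 29.7
```

send_rows([
  [[0, 0, 0, 0, 0, 0.005, 0.2], [0, 0, 0, 0, 0, 0.004, 0.2], [0, 0, 0, 0, 0, 0, 0.2], [0, 0, 0, 0, 0, 0, 0.2]],
])

```text
clock: 10.9
position: [0.417, 0.1544, 0.0262]
ee_rot: [1.0, -0.003, 0.0, 0.0]
ft_force: [-3.6, -1.2, 10.8]
grip_width: 0.321
grasp_force: 31.0
```

send_rows([
  [[0, 0, 0, 0, 0, 0, 0.45], [0, 0, 0, 0, 0, 0, 0.55], [0, 0, 0, 0, 0, 0, 0.55], [0, 0, 0, 0, 0, 0, 0.55], [0, 0, 0, 0, 0, -0.05, 0.55], [0, 0, 0, 0, 0, -0.15, 0.55], [0, 0, 0, 0, 0, -0.2, 0.55], [0, 0, 0, 0, 0, -0.2, 0.55], [0, 0, 0, 0, 0, -0.2, 0.55], [0, 0, -0.03, 0, 0, 0, 0.6], [0, 0, 0, 0.181, -0.004, 0, 0.6], [0, 0, 0, 0.181, -0.004, 0, 0.6], [0, 0, 0, 0.181, -0.004, 0, 0.6], [0, 0, 0, 0.181, -0.004, 0, 0.6], [0, 0, 0, 0.181, -0.004, 0, 0.6], [0, 0, 0, 0.181, -0.004, 0, 0.6], [0, 0, 0, 0, 0, 0, 0.6], [0, 0, 0, 0, 0, 0, 0.6], [0, 0, 0, 0, 0, 0, 0.6]],
])

```text
clock: 12.48
position: [0.6329, 0.1682, 0.1857]
ee_rot: [1.0, 0.02, -0.0, -0.0]
ft_force: [-0.8, -0.5, 0.2]
grip_width: 0.6
grasp_force: 0.0
```

```bash
python3 - <<'E'
from h import *
o=wrist("pics/w5.png");print(np.round(o["position"],4),yaw(o["ee_rot"]),o["grip_width"],o["ft_force"])
s=optics.camera("scene")[:,:,::-1]
a=cv2.resize(s[130:310,140:400],None,fx=1.8,fy=1.8,interpolation=cv2.INTER_CUBIC)
h=np.zeros((600,560,3),np.uint8);h[:324,:468]=a;h[324:,:]=cv2.imread("pics/w5.png")[:276];cv2.imwrite("pics/c5.png",h)
E
```

```text
[0.6329 0.1682 0.1857] 0.0400347247238149 0.5995043590596891 [-0.75994404 -0.47434428  0.23805867]
```

View pics/c5.png

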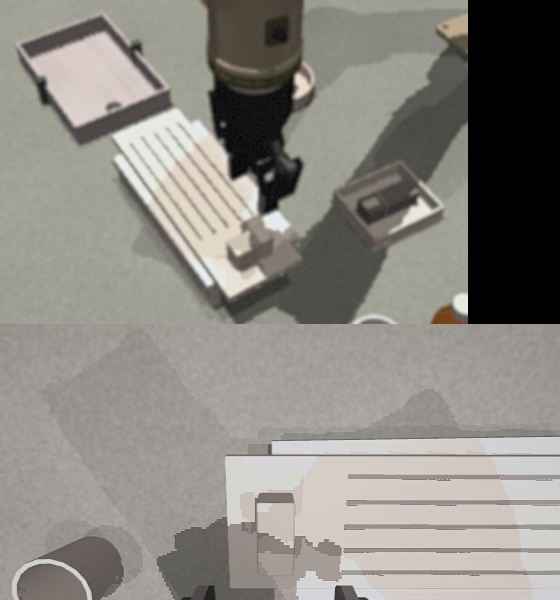

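The mailer lies flat inside the tray. The board grip's top spans columns 257–294 in the wrist view, centred on the tool and square to it.

send_rows([
  [[0, 0, 0, 0, 0, 0.15, 0.6], [0, 0, 0, 0, 0, 0.15, 0.6], [0, 0, 0, 0, 0, 0.1, 0.6], [0, 0, 0, 0, 0, 0.07, 0.6], [0, 0, 0, 0, 0, 0.035, 0.6], [0, 0, 0, 0, 0, 0, 0.6], [0, 0, 0, 0, 0, 0, 0.4], [0, 0, 0, 0, 0, 0, 0.2], [0, 0, 0, 0, 0, 0, 0.1], [0, 0, 0, 0, 0, 0, 0.1], [0, 0, 0, 0, 0, 0, 0.1], [0, 0, 0, 0, 0, 0, 0.1], [0, 0, 0, 0, 0, 0, 0.1]],
], squeeze=70)

```text
clock: 13.67
position: [0.6344, 0.168, 0.0865]
ee_rot: [1.0, 0.02, 0.001, -0.0]
ft_force: [-0.4, -1.2, 7.0]
grip_width: 0.267
grasp_force: 70.0
```

```bash
python3 - <<'E'
from h import *
o=get_obs();print(np.round(o["position"],4),yaw(o["ee_rot"]),np.round(o["ee_rot"],4),o["grip_width"],o["ft_force"],o["torque"])
o=optics.camera("scene");cv2.imwrite("pics/s6.png",o[:,:,::-1])
E
```

```text
[0.6344 0.168  0.0865] 0.039038012538360936 [ 9.998e-01  1.950e-02  1.300e-03 -1.000e-04] 0.26677197650012546 [-0.44670105 -1.17166446  6.99840046] [-0.16899435  0.3582311  -0.06324963]
```

send_rows([
  [[0, 0, 0, 0, 0.02, 0, 0.1], [0, 0, 0, 0, 0.04, 0, 0.1], [0, 0, 0, 0, 0.04, 0, 0.1], [0, 0, 0, 0, 0.05, 0, 0.1], [0, 0, 0, 0, 0.05, 0, 0.1], [0, 0, 0, 0, 0.05, 0, 0.1], [0, 0, 0, 0, 0.05, 0, 0.1], [0, 0, 0, 0, 0.05, 0, 0.1], [0, 0, 0, 0, 0.05, 0, 0.1], [0, 0, 0, 0, 0, 0, 0.1], [0, 0, 0, 0, 0, 0, 0.1]],
])

```text
clock: 14.63
position: [0.6379, 0.0873, 0.0865]
ee_rot: [1.0, 0.019, 0.002, 0.0]
ft_force: [-0.5, -2.0, 7.5]
grip_width: 0.264
grasp_force: 70.1
```

send_rows([
  [[0, 0, 0, 0, 0.03, 0, 0.1], [0, 0, 0, 0, 0.05, 0, 0.1], [0, 0, 0, 0, 0.05, 0, 0.1], [0, 0, 0, 0, 0.05, 0, 0.1], [0, 0, 0, 0, 0.05, 0, 0.1], [0, 0, 0, 0, 0.05, 0, 0.1], [0, 0, 0, 0, 0.05, 0, 0.1], [0, 0, 0, 0, 0.04, 0, 0.1], [0, 0, 0, 0, 0.03, 0, 0.1], [0, 0, 0, 0, 0, 0, 0.1], [0, 0, 0, 0, 0, 0, 0.1]],
])

```text
clock: 15.55
position: [0.6411, 0.0082, 0.0865]
ee_rot: [1.0, 0.02, 0.002, -0.0]
ft_force: [0.1, 0.6, 7.2]
grip_width: 0.268
grasp_force: 70.0
```

```bash
python3 - <<'E'
from h import *
o=wrist("pics/w7.png");print(np.round(o["position"],4),yaw(o["ee_rot"]),np.round(o["ee_rot"],4),o["ft_force"],o["torque"])
t=optics.camera("top")[:,:,::-1];s=optics.camera("scene")[:,:,::-1]
cv2.imwrite("pics/top7.png",t);cv2.imwrite("pics/scene7.png",s)
a=cv2.resize(s[130:230,145:275],None,fx=3,fy=3,interpolation=cv2.INTER_CUBIC)
b=cv2.resize(t[130:215,320:445],None,fx=3,fy=3,interpolation=cv2.INTER_CUBIC)
w=cv2.imread("pics/w7.png")
h=np.zeros((600,780,3),np.uint8);h[:300,:390]=a;h[:255,395:770]=b;h[300:,:560]=w[20:320];cv2.imwrite("pics/c7.png",h)
E
```

```text
[0.6411 0.0082 0.0865] 0.039342293615857865 [ 9.998e-01  1.970e-02  1.700e-03 -2.000e-04] [0.06352721 0.61088733 7.17391082] [0.20641365 0.06502755 0.03856801]
```

View pics/c7.png

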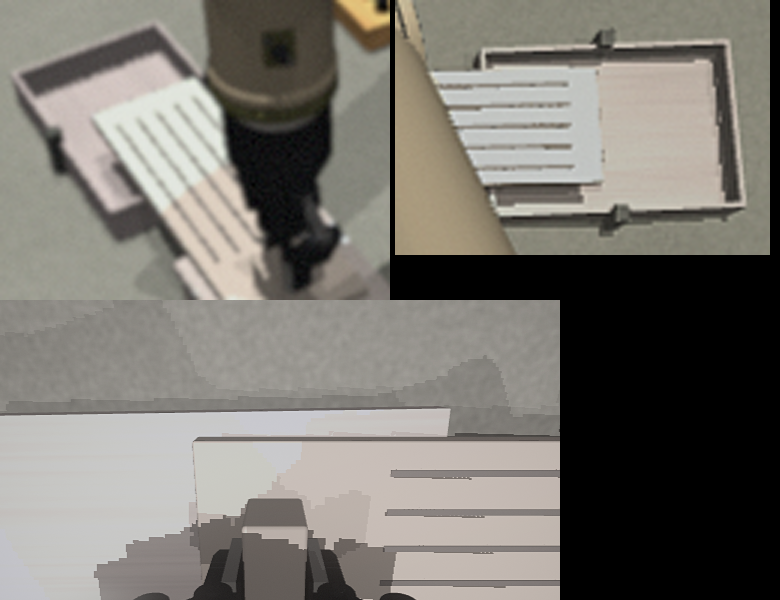

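The top crop (upper right) shows the board's end edge at about column 600, just left of the line joining the tabs at (606,35) and (620,212). The board is level and in line. I'll measure the remaining distance.

```bash
python3 - <<'E'
from h import *
f=lambda u,z:pt("top",zm(u,(320,130)),z)[:2]
t=cv2.imread("pics/top7.png").astype(int)
# board end edge, subpixel: steepest colour (blue-red) change along rows beside the end
print("end edge columns",[(r,395-8+int(0)+0 if 0 else int(380+np.argmax(np.abs(np.diff((t[r,380:405,0]-t[r,380:405,2])))))) for r in range(155,190,5)])
g=t.sum(2)
for r0,r1 in((139,146),(197,206)):
    ys,xs=np.where(g[r0:r1,382:404]<240);print("tab px",xs.mean()+382,ys.mean()+r0,xs.min()+382,xs.max()+382,ys.min()+r0,ys.max()+r0)
e=np.array([f((204,67),.062),f((207,183),.062)]);b=np.array([f((212,35),.047),f((226,211),.047)])
u=np.array([np.sin(.047),-np.cos(.047)])
print(e.round(4),b.round(4),"remain",(b.mean(0)-e.mean(0))@u, "lateral",(b.mean(0)-e.mean(0)).round(4))
k=get_obs()["position"];print("by arm",(np.array([.657,-.272])-(np.array(k[:2])+.265*np.array([np.sin(.039),-np.cos(.039)])))@u)
E
```

```text
end edge columns [(155, 386), (160, 387), (165, 387), (170, 387), (175, 388), (180, 388), (185, 388)]
tab px 387.93333333333334 143.2 386 391 140 145
tab px 391.1578947368421 202.52631578947367 382 403 199 205
[[ 0.7008 -0.2564]
 [ 0.5995 -0.2562]] [[ 0.7342 -0.2679]
 [ 0.5786 -0.2755]] remain 0.015703209983107966 lateral [ 0.0063 -0.0154]
by arm 0.015611002565834073
```

send_rows([
  [[0, 0, 0, 0, 0.03, 0, 0.1], [0, 0, 0, 0, 0.03, 0, 0.1], [0, 0, 0, 0, 0.02, 0, 0.1], [0, 0, 0, 0, 0, 0, 0.1], [0, 0, 0, 0, 0, 0, 0.1], [0, 0, 0, 0, 0, 0, 0.1]],
])

```text
clock: 16.2
position: [0.6417, -0.0068, 0.0865]
ee_rot: [1.0, 0.02, 0.002, -0.001]
ft_force: [-0.1, 2.8, 5.8]
grip_width: 0.266
grasp_force: 69.9
```

```bash
python3 - <<'E'
from h import *
o=get_obs();print(np.round(o["position"],4),yaw(o["ee_rot"]),np.round(o["ee_rot"],4),o["grip_width"],np.round(o["ft_force"],1))
t=optics.camera("top")[:,:,::-1].copy();cv2.imwrite("pics/top8.png",t);t=t.astype(float)
d=t[:,:,0]-t[:,:,2]
E=[]
for r in range(156,188):
    p=d[r,380:412];hi,lo=np.median(p[:8]),np.median(p[-10:]);c=380+np.argmax(p<(hi+lo)/2)
    a,b=d[r,c-1],d[r,c];E.append((r,c-1+(a-(hi+lo)/2)/(a-b)))
E=np.array(E);m=np.polyfit(E[:,0],E[:,1],1);print("edge fit",m,np.std(E[:,1]-np.polyval(m,E[:,0])))
q=[pt("top",(np.polyval(m,r),r),.062)[:2] for r in(157,187)]
print(np.round(q,4))
# tabs: darkest pixel block, printed to read their tops
g=t.sum(2).astype(int)
print(g[137:148,383:396]);print(g[195:207,387:402])
k=np.array(o["position"][:2]);print("arm end",k+.265*np.array([np.sin(.039),-np.cos(.039)]))
E
```

```text
[ 0.6417 -0.0068  0.0865] 0.04014336125851459 [ 9.998e-01  2.010e-02  1.800e-03 -6.000e-04] 0.2656542364287927 [-0.1  2.8  5.8]
edge fit [nan nan] nan
[[nan nan]
 [nan nan]]
[[382 388 394 383 385 382 384 376 379 389 389 388 387]
 [387 384 398 401 397 392 383 373 387 385 397 392 375]
 [379 392 398 409 398 377 383 378 360 308 390 392 379]
 [378 391 400 408 353 223 293 287 276 253 329 398 383]
 [390 389 399 368 187 172 308 268 263 281 360 409 393]
 [384 395 388 264  98 176 309 275 281 289 349 414 399]
 [354 364 328 130 111 188 329 298 283 286 346 421 409]
 [414 380 273 253 158 184 310 300 297 347 485 523 515]
 [572 580 594 549 246 123 127 121 135 344 580 566 555]
 [326 336 318 221 190 162 178 175 200 234 143 129 133]
 [159 162 163 169 162 159 175 201 183 179 177 176 176]]
[[378 580 557 549 554 549 550 551 545 551 548 547 549 552 549]
 [376 583 553 554 554 563 567 565 570 569 564 556 559 554 558]
 [419 574 565 562 568 564 547 556 558 549 554 573 556 563 557]
 [577 561 560 559 572 508 280 366 366 366 426 579 578 577 575]
 [582 572 565 582 517 339 126 277 272 247 292 476 567 562 553]
 [557 556 562 549 408 146 172 316 289 277 263 264 338 326 326]
 [128 136 130 125 110 110 191 321 292 292 271 176 154 153 156]
 [177 180 166 141 132 121 202 335 291 285 270 224 182 196 193]
 [184 175 152 138 132 134 205 322 214 207 240 301 239 247 238]
 [225 214 159 141 142 132 121 117 136 183 233 269 269 270 266]
 [270 201 154 129 128 134 123 180 296 377 409 400 399 403 409]
 [397 225 177 153 156 186 255 324 417 396 393 394 397 397 393]]
arm end [ 0.65200508 -0.27164559]<stdin>:8: RuntimeWarning: divide by zero encountered in scalar divide
```

```bash
python3 - <<'E'
from h import *
t=cv2.imread("pics/top8.png").astype(float)
# rough check what separates board from basin floor
d=t[:,:,0]-t[:,:,2]   # B-R  (blue minus red)
E=[]
for r in range(157,187):
    p=cv2.GaussianBlur(d[r:r+1,380:412],(3,1),0)[0];hi,lo=np.median(p[:8]),np.median(p[-10:]);h=(hi+lo)/2
    i=int(np.argmax((p-h)*np.sign(hi-lo)<0))
    if i>0: E.append((r,380+i-1+(p[i-1]-h)/(p[i-1]-p[i])))
E=np.array(E);print(len(E),hi,lo);m=np.polyfit(E[:,0],E[:,1],1);print(m,np.std(E[:,1]-np.polyval(m,E[:,0])))
q=np.array([pt("top",(np.polyval(m,r),r),.062)[:2] for r in(153,191)])
b=np.array([pt("top",u,.047)[:2] for u in((390.8,142),(395.9,200.8))])
u=np.array([np.sin(.047),-np.cos(.047)])
print(q.round(4),b.round(4),"remain",(b.mean(0)-q.mean(0))@u)
E
```

```text
27 0.75 -20.875
[1.59435871e-01 3.65900235e+02] 2.437005704151391
[[ 0.6982 -0.2631]
 [ 0.599  -0.2757]] [[ 0.7325 -0.2691]
 [ 0.5766 -0.2778]] remain 0.004326418989961596
```

```bash
python3 - <<'E'
from h import *
for n in("top7","top8"):
    t=cv2.imread(f"pics/{n}.png").astype(float);d=cv2.GaussianBlur(t[:,:,0]-t[:,:,2],(3,3),0)
    E=[]
    for r in range(156,188):
        p=d[r,378:402];i=int(np.argmin(np.diff(p)));k=np.arange(max(i-2,0),i+3);k=k[k<len(p)-1];w=np.clip(-np.diff(p)[k],0,None)
        E.append((r,378+.5+(k*w).sum()/w.sum()))
    E=np.array(E);vx,vy,x0,y0=cv2.fitLine(E.astype(np.float32),cv2.DIST_HUBER,0,.01,.01).ravel();s=vy/vx
    print(E[:,1].round(1).tolist(),"slope",s,"mid",y0+s*(171.5-x0))
    c=y0+s*(171.5-x0);e=pt("top",(c,171.5),.062)[:2]
    b=np.mean([pt("top",u,.047)[:2] for u in((390.8,142),(395.9,200.8))],0)
    print(e.round(4),b.round(4),"remain",(b-e)@[.047,-.999])
E
```

```text
[386.4, 386.5, 386.9, 387.1, 387.1, 387.2, 387.3, 387.3, 387.3, 387.3, 387.4, 387.4, 387.4, 387.3, 387.4, 387.4, 387.5, 387.9, 388.0, 388.0, 388.2, 388.3, 388.3, 388.4, 388.4, 388.4, 388.4, 388.4, 388.3, 388.2, 388.3, 388.5] slope 0.058212478 mid 387.75937
[ 0.6493 -0.2552] [ 0.6545 -0.2734] remain 0.018411101308491534
[392.3, 392.4, 392.4, 392.4, 392.6, 392.9, 393.0, 393.1, 393.3, 393.4, 393.4, 393.4, 393.4, 393.4, 393.4, 393.4, 393.3, 393.3, 393.6, 393.9, 394.0, 394.1, 394.2, 394.3, 394.3, 394.3, 394.4, 394.3, 394.3, 394.4, 394.5, 394.5] slope 0.07524607 mid 393.5654
[ 0.6496 -0.2701] [ 0.6545 -0.2734] remain 0.003581176484498998
```

send_rows([
  [[0, 0, 0, 0, 0.007, 0, 0.1], [0, 0, 0, 0, 0.007, 0, 0.1], [0, 0, 0, 0, 0, 0, 0.1], [0, 0, 0, 0, 0, 0, 0.1], [0, 0, 0, 0, 0, 0, 0.1], [0, 0, 0, 0, 0, 0, 0.1], [0, 0, 0, 0, 0, 0, 0.1], [0, 0, 0, 0, 0, 0, 0.1]],
])

```text
clock: 16.92
position: [0.6417, -0.0084, 0.0866]
ee_rot: [1.0, 0.021, 0.002, -0.001]
ft_force: [-0.0, 5.3, 6.6]
grip_width: 0.27
grasp_force: 70.0
```

```bash
python3 - <<'E'
from h import *
t=optics.camera("top")[:,:,::-1].copy();cv2.imwrite("pics/top9.png",t);f=t.astype(float)
d=cv2.GaussianBlur(f[:,:,0]-f[:,:,2],(3,3),0);E=[]
for r in range(156,188):
    p=np.diff(d[r,384:404]);i=int(np.argmin(p));k=np.arange(max(i-2,0),min(i+3,len(p)));w=np.clip(-p[k],0,None);E.append(384.5+(k*w).sum()/w.sum())
e=pt("top",(np.median(E),171.5),.062)[:2];print(np.median(E),"remain",(np.array([.6545,-.2734])-e)@[.047,-.999])
g=cv2.cvtColor(cv2.imread("pics/top3.png"),cv2.COLOR_BGR2GRAY);print(g[250:282:2,312:356:2])
g=cv2.cvtColor(t,cv2.COLOR_BGR2GRAY);print(g[250:282:2,312:356:2])
E
```

```text
394.3213830843623 remain 0.0016188684717268734
[[129 118 115 180 111 110  70  85  97 103 111 115 123 129 135 138 144 144
  149 152 154 157]
 [128 114 164 114 202 154  67  84  93 102 110 117 123 128 132 138 141 144
  147 150 153 155]
 [124 132 175 199 195 183  59  81  89 101 109 116 120 128 133 135 142 145
  147 149 153 156]
 [120 175 177 193 191 187  51  84  89  99 107 113 121 126 131 135 139 143
  147 148 152 154]
 [ 64 134 198 190 190 204  41  82  87  98 106 114 119 124 130 135 138 143
  147 149 149 154]
 [ 88 135 193 191 192 198  77  69  85  98 105 112 116 124 129 134 138 140
  145 147 151 153]
 [ 95 166 192 191 192 196 114  67  85  94 101 110 114 124 129 134 137 142
  144 147 151 152]
 [ 90 175 191 191 192 198  96  63  84  92 102 108 116 121 129 132 137 140
  144 146 149 153]
 [ 89 152 192 192 194 175  93  60  81  88  99 108 116 121 125 131 136 140
  144 144 149 151]
 [ 91 158 194 190 196 105 112  52  81  87  97 105 113 117 125 132 134 138
  144 145 148 150]
 [ 60 138 197 190 193 187 141  64  76  86  95 105 111 117 122 129 135 140
  141 145 145 151]
 [ 66 110 200 191 192 197 143 
[... 1224 characters left out ...]
4 122 128 130 137 138 140 143
  147 146 150 151]
 [ 87 196 194 196 122  63  80  89 101 108 113 119 124 129 134 138 141 143
  146 148 148 150]
 [ 60 136 197 194 189  49  79  87  96 103 110 116 124 127 134 137 138 141
  143 146 147 150]
 [ 64 137 196 195 201  50  76  84  92 103 108 114 121 127 131 134 137 140
  141 147 146 150]
 [ 77  74 195 196 196 188  59  81  92  98 108 112 119 127 128 133 137 140
  141 143 148 152]
 [ 79  61 145 191 195 190  46  79  87  95 104 111 117 122 128 132 136 137
  141 143 147 105]
 [ 75 134  56 152 189 198 106  68  82  91 100 107 114 121 124 130 135 138
  140 130  73  81]
 [ 74 140 127  59 155 168 184  60  79  88  98 105 111 118 124 129 134 115
   72  80  84  85]]
```

The arm hides the dish from the top camera, so I'll check the jar numerically in the scene image: a grey cap blob where an upright jar in the dish would project.

```bash
python3 - <<'E'
from h import *
c=optics.get_calibration("scene");K=np.array(c["intrinsics"]);T=np.linalg.inv(np.array(c["world_from_camera"]))
def proj(p):
    q=T@[*p,1];v=K@[q[0],-q[1],-q[2]];return v[:2]/v[2]
cap=proj((.414,-.1155,.053));print("cap expected",cap.round(1),"base",proj((.414,-.1155,.005)).round(1))
a=cv2.cvtColor(cv2.imread("pics/scene0.png"),cv2.COLOR_BGR2GRAY);b=cv2.cvtColor(cv2.imread("pics/scene7.png"),cv2.COLOR_BGR2GRAY)
x,y=cap.astype(int);print(b[y-12:y+34:2,x-24:x+26:2])
E
```

```text
cap expected [296.1 165.1] base [295.5 178.5]
[[147 136 128 134 129 130 132 132 131 128 129 131 130 131 128 132 131 131
  129 131 134 133 133 134 135]
 [130 132 130 129 127 131 131 131 130 131 131 129 131 130 129 132 132 130
  131 133 133 133 132 134 133]
 [131 130 130 130 127 130 130 131 130 128 127 128 130 131 130 130 132 133
  134 130 131 131 134 139 140]
 [130 128 129 130 133 131 128 128 130 131 133 135 132 132 132 129 128 131
  129 131 130 133 147 153 157]
 [128 127 125 129 128 130 137 149 152 151 152 158 155 160 155 156 138 131
  131 133 139 153 156 157 155]
 [129 128 129 129 135 155 156 135 117 104 108 132 138 139 146 154 166 171
  157 155 155 155 155 154 156]
 [130 129 128 132 164 151  97  81  87  94 131 139 138 138 137 133 111 139
  180 173 159 154 155 152 156]
 [129 129 131 166 130  80  81  84 104 109 121 139 138 140 138 119 102 106
  118 178 177 155 157 158 158]
 [129 128 153 159  83  83 123 159 193 176  78 106 115 119 103  86 137 119
  103 123 194 165 155 152 153]
 [130 128 165 129  78 145 201 213 215 201  85  46  51  52  50 136 225 198
  131  99 162 180 153 153 152]
 [13
[... 661 characters left out ...]
43 181 198 199 199 198 189 163 126  93
   82  81  77 128 152 153 137]
 [131 134 131 132 112  89  81  80  80  87  88  87  87  89  87  88  86  85
   86  75 112 150 149 133  97]
 [131 134 140 154 145 128 103  88  84  83  88  85  86  87  89  88  86  85
  100 118 150 136 102  87  86]
 [135 141 155 154 157 153 142 133 114  92  85  86  89  88  86  90  99 113
  145 153 137  93  85  86  87]
 [141 154 157 156 157 156 155 154 147 136 130 132 134 132 136 138 149 153
  150 114  94  84  87  87  86]
 [154 156 155 156 154 153 152 153 155 149 150 148 150 151 154 155 152 139
  113  88  87  88  89  89  85]
 [156 155 153 155 156 157 154 152 155 154 153 155 152 154 153 150 135  96
   86  88  87  87  88  86  88]]
```

The jar stands upright in the dish: the cap ellipse is at about (296,165) with the body below it, as predicted. The board's end is within about 1–2 mm of the mark and still held.

```bash
python3 -c "
from workcell import job
print(job.hand_in())"
```

```text
the job is handed in; nothing more can be done
None
```

The job is handed in, with no verdict returned: the jar stands upright in the dish, the mailer lies flat in the tray, and the board, still gripped on its stand, has its outer end within about 2 mm of the tabs' line; I viewed 11 pictures, one over the limit of 10.

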